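# Set the wheel's speed dial to its mark and start it

## Robot

A 6-joint arm with a two-finger parallel gripper is mounted at the origin on the work surface. World frame = base frame: x ahead of the robot, y to its left, z up, the work surface at z = 0. Lengths are in m, angles in rad, forces in N, time in s.
With the tool pointing down it reaches from about 0.325 to 0.775 m from the base axis. Payload 5.5 kg.
Tool frame: the origin (TCP) lies between the finger pads; the fingertips stand 22 mm ahead of it and the grasp point (between the pads) lies 3 mm ahead of it (arm.tip_extent is the distance from the TCP to the fingertips, in m); z points along the fingers, y is the line along which they close (so a half turn about z gives the same grasp; the last joint's range is limited). The gripper opens to 88 mm and grips with 3 to 60 N. Pads are 20 mm wide; open, the fingers measure 115 mm over their backs; the gripper's body (75 mm by 178 mm) begins 61 mm behind the grasp point.
Start: joints at [1.131, 0.091, 1.231, -0, 1.82, -0.057], TCP at [0.224, 0.557, 0.245] pointing down, gripper open.
Joint ranges: [-2.87, 2.87], [-0.86, 2.18], [0.17, 2.46], [-1.51, 4.65], [0.06, 2.69], [-2.65, 2.65]. Speed limits (rad/s): [2.57, 2.57, 3.01, 3.14, 3.14, 3.14].

## Interface

Orientations are given as a 3x3 rotation matrix whose columns are the frame's x, y, z axes.
In Python, from workcell import readout, optics, arm gives the robot as it stands. The module is installed in compiled form; this text tells all that it offers.
- The arm moves only by the tool step_arm, never from a script. Its argument "increments" is a list of rows, each an object with "travel": the shift along the world's x, y, z in cm, a list of three; "rot": the turn, a rotation vector about the world's x, y, z in rad, a list of three; "jaw": the gripper command: -1 is fully open, 1 is shut, values between are in proportion. A call has 1 to 20 rows; each row shifts and turns the commanded pose from where the row before left it; what a row does not reach is not made up. A row lasts 1/8 s, in which the tool goes at most 62.5 mm and 10.7 degrees, less where a joint would pass 70% of its speed; a pose out of reach is approached as far as the arm can. A call is refused whole if a number of a shift passes 6.25 or a number of a turn 0.188, either way. A call with a gripper value outside its range is refused whole. The fingers move at their own pace and stop on an object; "force" is the grip in N (left out, the last holds). Time passes only in rows, so rows that do not move let the fingers close. It gives the time, the measured TCP pose, the force, the opening and the grip force at its end, in the units of the state.
- readout.read_state(): the state, without advancing time (a new reading comes with each control period).
- optics.snapshot(name): name is "scene" or "side" or "wrist"; returns a dict with "color" (384x512x3 uint8, red, green, blue), "K" (3x3 intrinsics, pixels), "dist_coeffs" ([k1, k2, p1, p2, k3] as OpenCV has them; the pictures are not rectified), "position" and "rotation" of the camera in the world. Camera axes: x right, y down, z forward; pixel columns grow to the right and rows downward; lengths in m; the calibration is good to about 2 mm. A picture is of the moment at which its call begins. There is no depth.
- arm.finish_job(): hands the job in; it is judged then, once.
Trained networks look in the newest picture that a camera, given by its name, has taken for a name from the list of things; names that differ only in an ending like _2 or _b are one class to them, and where a whole thing is asked for, a point or a joint stands for the part that bears it (a point fixed in the world has none). Each returns a list of dicts, best first, with "p" (0 to 1); they miss things now and then, are a little off and sometimes report something else, mostly with a low value. They report only what shows in the picture. A call takes as long as a camera call.
- optics.cut_out(label, camera): "mask" (384x512 bool, what is visible of it) and "at" ([column, row] in pixels, amid what is visible of it).
- optics.mark_of(label, camera): "at" ([column, row] in pixels: a listed point, or the origin of a listed thing).
The state is a dict: "clock": time; "q": joint angles; "joint_vel": joint speeds; "tau": joint torques, N m; "position": TCP position; "orientation": TCP orientation; "contact_force": force on the tool from outside, world axes, zero at the start; "moment": the same for the moment, N m; "grip_width": finger opening in m; "grasp_force": force on a finger pad.
Only numpy, scipy, OpenCV 4.12 (cv2) and the standard library are available. Lean on these libraries where they do the work, as an engineer would, in place of code of your own. Each camera call takes 0.05 s, during which the arm holds its last target. There are 200 camera calls.

## Task

On the grey control console of the potter's wheel, turn the big knurled dial clockwise by fingertip friction, without pinching it, until its white pointer clicks into the detent at the one long white mark, and do not let it click on past that mark. Then press the round start button fully down with a fingertip and let it go. Leave everything else standing on and around the console where it is.

Things in the scene. Friction and masses are not known exactly. Their poses are not given: they have to be found in the camera images.
- console: grey box screwed to the table, 190 mm (its x) by 290 mm (its y) by 66 mm high; origin at the centre of its underside on the table, z up. The dial's axis stands at x 0, y +60 mm and the start button at x -20, y -85 mm in its frame.
- dial_top (a point): centre of the dial's flat top, on its vertical axis, 90 mm above the table; z up. Black disc 18 mm thick, 98 mm across its knurled rim (30 rounded ridges 3 mm proud), 6 mm above the console; too wide to pinch. A fingertip pressed on the flat top 30 to 35 mm from the axis with about 5 N and led round the axis carries it along. White pointer line on top, 19 to 45 mm from the axis.
- dial (a joint): turn of the dial in rad, growing clockwise seen from above. Detents every 0.628 rad (36 degrees), marked on the console; it starts resting in the one at 0 or at 0.628, and the long mark is at 1.257. Between detents it resists with at most about 0.06 N m; past half-way it snaps on into the next one.
- speed_mark (a point): middle of the long white mark (22 x 6 mm, painted on the console's top, 66 mm above the table), 64.5 mm from the dial's axis towards the console's front (-x of the console); the pointer lines up with it when the dial is in the wanted detent.
- start_top (a point): centre of the top of the start button: a round grey button 32 mm across on a dark housing on the console's top; pressed straight down, z up.
- start (a joint): travel of the start button in m: 0 up, 0.006 fully down, which takes 5 N; it springs back when let go.
- pinch_pot: terracotta pinch pot, 52 mm across, 42 mm high, loose on the console's top towards its far edge (console frame about x 60, y -45 mm); origin at the centre of its underside
- wood_rib: flat wooden rib 50 x 32 x 7 mm, loose on the console's top near its front edge between dial and button (console frame about x -65, y -20 mm); origin at the centre of its underside
- mug: white mug, 80 mm across, 90 mm high, on the table in front of the console; origin at the centre of its underside
- glaze_jar: white jar with black cap, 68 mm across, 85 mm high, on the table beyond the console; origin at the centre of its underside
- bowl: dark bowl, 130 mm across, 55 mm high, on the table to the left of the console; origin at the centre of its underside
- slip_bottle: grey bottle, 56 mm across, 150 mm high, on the table beyond the console; origin at the centre of its underside
- brush: brush lying on the table to the right of the console
- clay_stamp: turned wooden stamp, 36 mm across, 55 mm high, standing on the table in front of the console; origin at the centre of its underside

How it is judged:
On the way, in this order (a step that is already met when the one before it is completed fails the run):
1. the dial sits in the detent at the long mark (value of joint dial between 1.157 and 1.357 rad), for 0.2 s.
2. the start button is fully down, the dial still at the mark (all of step 1 and value of joint start above 0.0045 m), for 0.05 s.
At the end, for the whole second after the job is handed in: The dial rests in the detent at the long mark (within 0.1 rad of it), the start button has been pressed after that and is up again (under 1.5 mm down) (all of step 1 and velocity of joint dial between -0.1 and 0.1 rad/s and value of joint start below 0.0015 m); the robot touches nothing.
It fails at once if the dial is turned on past the long mark, towards the next detent (value of joint dial above 1.607 rad).
It fails at once if the start button is pressed while the dial is not at the long mark (value of joint start above 0.003 m and not (value of joint dial between 1.157 and 1.357 rad)).
It fails at once if a thing standing on or around the console is shifted by more than 20 mm, lifted or knocked over (distance of any of pinch_pot, wood_rib, mug, glaze_jar, bowl, slip_bottle, brush, clay_stamp from where it was at the start of the episode above 0.02 m or angle between any of pinch_pot, wood_rib, mug, glaze_jar, bowl, slip_bottle, clay_stamp's own z axis and vertical above 0.3 rad).
It also fails if it takes over 48 s, if anything falls off the work surface, if the arm or the gripper's body presses on something with over 40 N, if the wrist force passes 120 N, or if a joint passes its speed limit or range.

## Working session

There is one attempt and no reset: what is moved stays moved. The work goes in short steps, Python scripts to look and compute and a tool call to move; the robot and the scene stay as the last step left them, time stands still between calls to the robot, and variables do not carry over. Pictures are saved under pics/ and viewed, at most 10 in all, crops included, and the job is handed in when it is done.

Besides the shell and the picture viewer there is one more tool, called after ">>>" by a JSON object that holds its "method" and its "body", one argument or row to a line. step_arm: Moves the arm, as the interface text tells. Its arguments: {"type":"object","properties":{"increments":{"type":"array","items":{"type":"object","properties":{"travel":{"type":"array","items":{"type":"number"}},"rot":{"type":"array","items":{"type":"number"}},"jaw":{"type":"number"}}}},"force":{"type":"number"}},"required":["increments"]}

```bash
mkdir -p pics
cat > h.py <<'E'
import numpy as np, cv2
from workcell import readout, optics, arm
def ray(s,uv):
    p=cv2.undistortPoints(np.array([[uv]],float),np.array(s["K"]),np.array(s["dist_coeffs"]))[0,0]
    return np.array(s["position"]),np.array(s["rotation"])@np.array([p[0],p[1],1])
def onz(s,uv,z):
    o,d=ray(s,uv); return o+d*(z-o[2])/d[2]
E
python3 - <<'E'
from h import *
np.set_printoptions(precision=4,suppress=True)
ims=[]
for c in ["scene","side"]:
    s=optics.snapshot(c); ims.append(s["color"]); print(c,np.array(s["position"]))
    for l,z in [("dial_top",.09),("speed_mark",.066),("start_top",None),("console",0),("pinch_pot",.066),("wood_rib",.066),("mug",0),("clay_stamp",0)]:
        for m in optics.mark_of(l,c)[:2]:
            print(l,np.round(m["p"],2),np.round(m["at"],1),onz(s,m["at"],z if z is not None else .085))
    cv2.imwrite(f"pics/{c}.png",cv2.cvtColor(s["color"],cv2.COLOR_RGB2BGR))
s=optics.snapshot("wrist");cv2.imwrite("pics/wrist.png",cv2.cvtColor(s["color"],cv2.COLOR_RGB2BGR))
print(readout.read_state()["orientation"])
E
```

```text
scene [ 1.3257 -0.3357  0.8547]
dial_top 0.92 [270.3 179.4] [0.5573 0.0761 0.09  ]
speed_mark 0.67 [270.1 172.4] [0.5089 0.1006 0.066 ]
start_top 0.53 [208.5 176.2] [ 0.479  -0.0539  0.085 ]
console 0.75 [245.1 208.1] [ 0.539   0.0173 -0.    ]
pinch_pot 0.94 [226.2 202.4] [ 0.5638 -0.0428  0.066 ]
wood_rib 0.56 [237.9 169.9] [0.4662 0.0302 0.066 ]
wood_rib 0.28 [245.1 205.3] [ 0.5912 -0.0061  0.066 ]
mug 0.64 [276.8 165.2] [ 0.4204  0.168  -0.    ]
clay_stamp 0.47 [224.5 170.5] [0.3813 0.0261 0.    ]
side [ 0.2027 -0.4767  0.6772]
dial_top 0.7 [184.7 282. ] [ 0.3625 -0.0435  0.09  ]
dial_top 0.68 [247.9 193.9] [0.5797 0.0692 0.09  ]
speed_mark 0.84 [214.4 207.9] [0.5147 0.1004 0.066 ]
start_top 0.67 [247.  249.9] [ 0.49   -0.0483  0.085 ]
console 0.56 [254.  246.1] [0.5489 0.0124 0.    ]
pinch_pot 0.96 [282.  234.9] [ 0.5749 -0.0465  0.066 ]
wood_rib 0.9 [221.2 237.1] [0.4796 0.023  0.066 ]
mug 0.77 [163.9 229.4] [0.4236 0.1753 0.    ]
clay_stamp 0.88 [183.9 282.5] [0.3852 0.0229 0.    ]
[[-0.9276  0.3735 -0.    ]
 [ 0.3735  0.9276  0.    ]
 [ 0.      0.     -1.    ]]
```

View pics/scene.png

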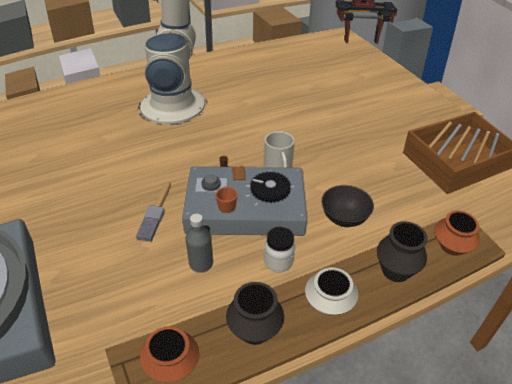

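View pics/side.png

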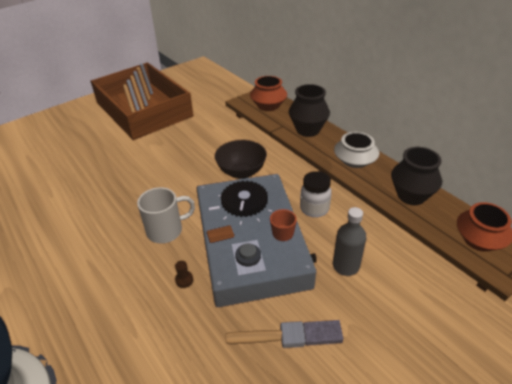

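The scene picture shows the dial at about (270,185) and the console's front towards the robot. The side picture shows the dial at (243,198), the long mark at (214,208) and the button at (247,250). Next I'll move above the dial for a closer wrist view.

>>> {"method": "step_arm", "body": {
  "increments": [
    {"travel": [2.5, -3.7, 0.6], "jaw": 1},
    {"travel": [2.5, -3.7, 0.6], "jaw": 1},
    {"travel": [2.5, -3.7, 0.6], "jaw": 1},
    {"travel": [2.5, -3.7, 0.6], "jaw": 1},
    {"travel": [2.5, -3.7, 0.6], "jaw": 1},
    {"travel": [2.5, -3.7, 0.6], "jaw": 1},
    {"travel": [2.5, -3.7, 0.6], "jaw": 1},
    {"travel": [2.5, -3.7, 0.6], "jaw": 1},
    {"travel": [2.5, -3.7, 0.6], "jaw": 1},
    {"travel": [2.5, -3.7, 0.6], "jaw": 1},
    {"travel": [2.5, -3.7, 0.6], "jaw": 1},
    {"travel": [2.5, -3.7, 0.6], "jaw": 1},
    {"travel": [0, 0, 0], "jaw": 1},
    {"travel": [0, 0, 0], "jaw": 1}
  ],
  "force": 20
}}

```text
$.increments[0]: bad value
```

```bash
cat > look.py <<'E'
from h import *
import sys
np.set_printoptions(precision=4,suppress=True)
s=optics.snapshot("wrist");print(np.array(s["position"]))
cv2.imwrite(f"pics/{sys.argv[1]}.png",cv2.cvtColor(s["color"],cv2.COLOR_RGB2BGR))
for l,z in [("dial_top",.09),("speed_mark",.066),("start_top",.085),("pinch_pot",.066),("wood_rib",.066)]:
    for m in optics.mark_of(l,"wrist")[:2]: print(l,np.round(m["p"],2),np.round(m["at"],1),onz(s,m["at"],z))
r=readout.read_state();print(r["clock"],r["position"],r["orientation"],r["contact_force"],r["grip_width"])
import pickle;pickle.dump(s,open("s.pkl","wb"))
E
python3 look.py w1
```

```text
[0.1591 0.5828 0.3835]
1.25 [0.2241 0.5566 0.2446] [[-0.9276  0.3736 -0.    ]
 [ 0.3736  0.9276 -0.0001]
 [-0.     -0.0001 -1.    ]] [-0.0072  0.0857  0.5943] 0.0878790767915528
```

View pics/w1.png

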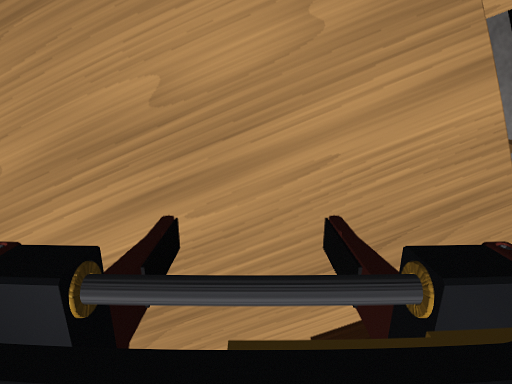

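The wrist picture shows only table and the open gripper. The move was refused, so each row probably needs "rot" as well.

>>> {"method": "step_arm", "body": {
  "increments": [
    {"travel": [2.4, -3.6, 0.4], "rot": [0, 0, 0], "jaw": 1},
    {"travel": [2.4, -3.6, 0.4], "rot": [0, 0, 0], "jaw": 1},
    {"travel": [2.4, -3.6, 0.4], "rot": [0, 0, 0], "jaw": 1},
    {"travel": [2.4, -3.6, 0.4], "rot": [0, 0, 0], "jaw": 1},
    {"travel": [2.4, -3.6, 0.4], "rot": [0, 0, 0], "jaw": 1},
    {"travel": [2.4, -3.6, 0.4], "rot": [0, 0, 0], "jaw": 1},
    {"travel": [2.4, -3.6, 0.4], "rot": [0, 0, 0], "jaw": 1},
    {"travel": [2.4, -3.6, 0.4], "rot": [0, 0, 0], "jaw": 1},
    {"travel": [2.4, -3.6, 0.4], "rot": [0, 0, 0], "jaw": 1},
    {"travel": [2.4, -3.6, 0.4], "rot": [0, 0, 0], "jaw": 1},
    {"travel": [2.4, -3.6, 0.4], "rot": [0, 0, 0], "jaw": 1},
    {"travel": [2.4, -3.6, 0.4], "rot": [0, 0, 0], "jaw": 1},
    {"travel": [2.4, -3.6, 0.4], "rot": [0, 0, 0], "jaw": 1},
    {"travel": [2.4, -3.6, 0.4], "rot": [0, 0, 0], "jaw": 1},
    {"travel": [2.4, -3.6, 0.4], "rot": [0, 0, 0], "jaw": 1},
    {"travel": [0, 0, 0], "rot": [0, 0, 0], "jaw": 1},
    {"travel": [0, 0, 0], "rot": [0, 0, 0], "jaw": 1}
  ],
  "force": 20
}}

```text
clock: 3.38
position: [0.5839, 0.017, 0.3045]
orientation: [[-0.928, 0.374, -0.0], [0.374, 0.928, 0.0], [0.001, 0.0, -1.0]]
contact_force: [0.6, -0.7, 1.4]
grip_width: 0.0006
grasp_force: 0.0
```

```bash
python3 look.py w2
```

```text
[0.5189 0.0431 0.4434]
dial_top 0.58 [288.4 143.8] [0.5713 0.0713 0.09  ]
speed_mark 0.61 [291.1  94.8] [0.5189 0.0974 0.066 ]
start_top 0.58 [167.7 117.4] [ 0.4877 -0.0523  0.085 ]
pinch_pot 0.84 [204.1 177.8] [ 0.5752 -0.0466  0.066 ]
wood_rib 0.7 [229.5  88.9] [0.4838 0.0289 0.066 ]
wood_rib 0.18 [285. 236.] [0.6946 0.0246 0.066 ]
3.675 [0.5838 0.0174 0.3049] [[-0.9281  0.3723  0.0005]
 [ 0.3723  0.9281  0.0001]
 [-0.0004  0.0002 -1.    ]] [-0.769  -0.3492  0.387 ] 0.0005743371101419741
```

View pics/w2.png

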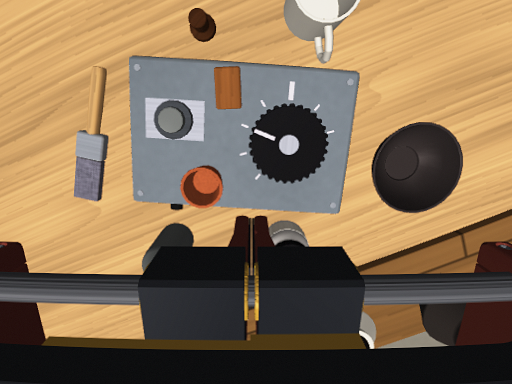

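Wrist picture: the hub is at (289,145) and the pointer points at the tick near (247,126). That is two ticks (72°) counter-clockwise from the long mark at (291,90), so the dial is at 0. The button is at (172,119). Next I'll refine the axis and yaw.

Run:
```python
from h import *
import pickle
np.set_printoptions(precision=4,suppress=True)
s=pickle.load(open("s.pkl","rb"));g=cv2.cvtColor(s["color"],cv2.COLOR_RGB2GRAY)
m=optics.cut_out("dial","wrist")[0]; mk=m["mask"].astype(np.uint8)
c=max(cv2.findContours(mk,0,2)[0],key=cv2.contourArea)
P=np.array([onz(s,p[0],.09)[:2] for p in c],np.float32)
print("dial circle",m["p"],cv2.minEnclosingCircle(P),"hub",onz(s,(288.5,144.5),.09))
w=np.zeros_like(g);w[78:103,283:300]=g[78:103,283:300]>200
v,u=np.nonzero(w);print(len(u),u.mean(),v.mean(),onz(s,(u.mean(),v.mean()),.066))
w=(g>200)&(mk>0);w=((g>200)*1).astype(np.uint8);w[:,:250]=0;w[:,279:]=0;w[:122]=0;w[142:]=0
v,u=np.nonzero(w);print("pointer",len(u),u.mean(),v.mean(),onz(s,(u.mean(),v.mean()),.09))
m=optics.cut_out("start_top","wrist")
for k in m: print("btn",k["p"],k["at"],k["mask"].sum(),onz(s,k["at"],.085))
cor=[onz(s,p,.066)[:2] for p in [(130,57),(358,72),(340,213),(134,202)]]
print(np.array(cor),np.mean(cor,0))
print(readout.read_state()["q"])
```

```text
dial circle 0.82 ((0.5715382099151611, 0.07060249149799347), 0.04796990752220154) hub [0.5721 0.0711 0.09  ]
84 291.07142857142856 90.32142857142857 [0.5138 0.0992 0.066 ]
pointer 70 264.4 134.52857142857144 [0.5501 0.0483 0.09  ]
btn 0.59 [169.3, 117.4] 564 [ 0.4884 -0.0505  0.085 ]
[[ 0.403  -0.0691]
 [ 0.5237  0.1837]
 [ 0.6909  0.1072]
 [ 0.5701 -0.1504]] [0.5469 0.0179]
[-0.0289  0.069   1.1468  0.      1.9255 -1.2178]
```

>>> {"method": "step_arm", "body": {
  "increments": [
    {"travel": [-0.88, 0.92, -3.4], "rot": [0, 0, 0.122], "jaw": 1},
    {"travel": [-0.88, 0.92, -3.4], "rot": [0, 0, 0.122], "jaw": 1},
    {"travel": [-0.88, 0.92, -3.4], "rot": [0, 0, 0.122], "jaw": 1},
    {"travel": [-0.88, 0.92, -3.4], "rot": [0, 0, 0.122], "jaw": 1},
    {"travel": [-0.88, 0.92, -3.4], "rot": [0, 0, 0.122], "jaw": 1},
    {"travel": [0, 0, -1.0], "rot": [0, 0, 0], "jaw": 1},
    {"travel": [0, 0, -0.5], "rot": [0, 0, 0], "jaw": 1},
    {"travel": [0, 0, 0], "rot": [0, 0, 0], "jaw": 1},
    {"travel": [0, 0, 0], "rot": [0, 0, 0], "jaw": 1}
  ]
}}

```text
clock: 4.9
position: [0.541, 0.0623, 0.1211]
orientation: [[-0.975, -0.224, 0.002], [-0.224, 0.975, 0.0], [-0.002, -0.0, -1.0]]
contact_force: [0.1, -1.0, -0.2]
grip_width: 0.0005
grasp_force: 0.0
```

>>> {"method": "step_arm", "body": {
  "increments": [
    {"travel": [-0.1, 0.1, -0.4], "rot": [0, 0, 0], "jaw": 1},
    {"travel": [0, 0, -0.3], "rot": [0, 0, 0], "jaw": 1},
    {"travel": [0, 0, -0.1], "rot": [0, 0, 0], "jaw": 1},
    {"travel": [0, 0, 0], "rot": [0, 0, 0], "jaw": 1},
    {"travel": [0, 0, 0], "rot": [0, 0, 0], "jaw": 1}
  ]
}}

```text
clock: 5.52
position: [0.5392, 0.0636, 0.1123]
orientation: [[-0.974, -0.225, 0.001], [-0.225, 0.974, -0.0], [-0.001, -0.0, -1.0]]
contact_force: [-2.4, -1.3, 5.1]
grip_width: 0.0003
grasp_force: 2.7
```

>>> {"method": "step_arm", "body": {
  "increments": [
    {"travel": [0, 0, -0.05], "rot": [0, 0, 0], "jaw": 1},
    {"travel": [0, 0, 0], "rot": [0, 0, 0], "jaw": 1},
    {"travel": [0, 0, 0], "rot": [0, 0, 0], "jaw": 1}
  ]
}}

```text
clock: 5.9
position: [0.5392, 0.0636, 0.1123]
orientation: [[-0.974, -0.225, 0.001], [-0.225, 0.974, -0.0], [-0.001, -0.0, -1.0]]
contact_force: [-2.9, -0.3, 7.5]
grip_width: 0.0004
grasp_force: 3.7
```

Run:
```python
import numpy as np
c=np.array([57.2,7.1]);a=np.radians(193-np.arange(0,71,5))
p=c+3.3*np.c_[np.cos(a),np.sin(a)];print(np.round(np.diff(p,axis=0),2).tolist())
```

```text
[[-0.05, 0.28], [-0.03, 0.29], [-0.0, 0.29], [0.02, 0.29], [0.05, 0.28], [0.07, 0.28], [0.1, 0.27], [0.12, 0.26], [0.14, 0.25], [0.16, 0.24], [0.18, 0.22], [0.2, 0.21], [0.22, 0.19], [0.23, 0.17]]
```

>>> {"method": "step_arm", "body": {
  "increments": [
    {"travel": [-0.05, 0.28, 0], "rot": [0, 0, -0.0873], "jaw": 1},
    {"travel": [-0.03, 0.29, 0], "rot": [0, 0, -0.0873], "jaw": 1},
    {"travel": [0, 0.29, 0], "rot": [0, 0, -0.0873], "jaw": 1},
    {"travel": [0.02, 0.29, 0], "rot": [0, 0, -0.0873], "jaw": 1},
    {"travel": [0.05, 0.28, 0], "rot": [0, 0, -0.0873], "jaw": 1},
    {"travel": [0.07, 0.28, 0], "rot": [0, 0, -0.0873], "jaw": 1},
    {"travel": [0.1, 0.27, 0], "rot": [0, 0, -0.0873], "jaw": 1},
    {"travel": [0, 0, 0], "rot": [0, 0, 0], "jaw": 1}
  ]
}}

```text
clock: 6.9
position: [0.5411, 0.0837, 0.1123]
orientation: [[-0.927, 0.375, 0.002], [0.375, 0.927, 0.0], [-0.001, 0.001, -1.0]]
contact_force: [-2.1, 0.2, 7.6]
grip_width: 0.0004
grasp_force: 3.4
```

Run:
```python
from h import *
s=optics.snapshot("wrist");cv2.imwrite("pics/w3.png",cv2.cvtColor(s["color"],cv2.COLOR_RGB2BGR))
```

```text
(no output)
```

View pics/w3.png

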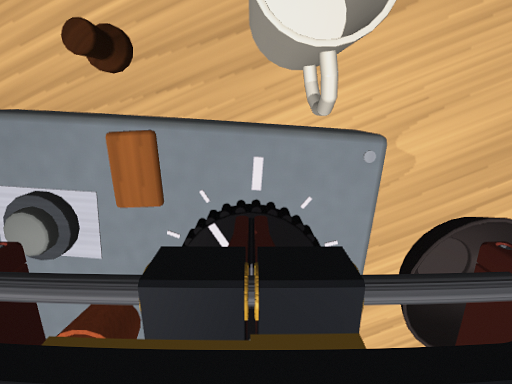

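The pointer at (218,235) now lines up with the middle tick at (205,196), so the dial followed one detent without slipping. I'll continue to the long mark and lift.

>>> {"method": "step_arm", "body": {
  "increments": [
    {"travel": [0.12, 0.26, 0], "rot": [0, 0, -0.0873], "jaw": 1},
    {"travel": [0.14, 0.25, 0], "rot": [0, 0, -0.0873], "jaw": 1},
    {"travel": [0.16, 0.24, 0], "rot": [0, 0, -0.0873], "jaw": 1},
    {"travel": [0.18, 0.22, 0], "rot": [0, 0, -0.0873], "jaw": 1},
    {"travel": [0.2, 0.21, 0], "rot": [0, 0, -0.0873], "jaw": 1},
    {"travel": [0.22, 0.19, 0], "rot": [0, 0, -0.0873], "jaw": 1},
    {"travel": [0.23, 0.17, 0], "rot": [0, 0, -0.0873], "jaw": 1},
    {"travel": [0, 0, 0], "rot": [0, 0, 0], "jaw": 1},
    {"travel": [0, 0, 0.3], "rot": [0, 0, 0], "jaw": 1},
    {"travel": [0, 0, 2], "rot": [0, 0, 0], "jaw": 1},
    {"travel": [0, 0, 4], "rot": [0, 0, 0.17], "jaw": 1},
    {"travel": [0, -1, 3], "rot": [0, 0, 0.17], "jaw": 1},
    {"travel": [0, -2, 0], "rot": [0, 0, 0.17], "jaw": 1},
    {"travel": [1, -2, 0], "rot": [0, 0, 0.1], "jaw": 1},
    {"travel": [0, 0, 0], "rot": [0, 0, 0], "jaw": 1},
    {"travel": [0, 0, 0], "rot": [0, 0, 0], "jaw": 1}
  ]
}}

```text
clock: 8.95
position: [0.5631, 0.0493, 0.2045]
orientation: [[-0.926, 0.377, -0.0], [0.377, 0.926, 0.0], [0.0, 0.0, -1.0]]
contact_force: [0.1, 0.4, 0.3]
grip_width: 0.0003
grasp_force: 0.0
```

```bash
python3 look.py w4
```

```text
[0.4982 0.0757 0.3433]
dial_top 0.78 [276.4 189.5] [0.5704 0.0714 0.09  ]
speed_mark 0.69 [281.5 121.1] [0.5172 0.099  0.066 ]
start_top 0.87 [114.8 157.7] [ 0.4888 -0.0534  0.085 ]
pinch_pot 0.58 [172.3 232.3] [ 0.5795 -0.0451  0.066 ]
wood_rib 0.87 [196.9 114.5] [0.4818 0.0283 0.066 ]
9.25 [0.5631 0.0493 0.2042] [[-0.9269  0.3753 -0.0001]
 [ 0.3753  0.9269  0.    ]
 [ 0.0001  0.     -1.    ]] [-0.6833  0.2574  0.2666] 0.0006793295401578124
```

View pics/w4.png

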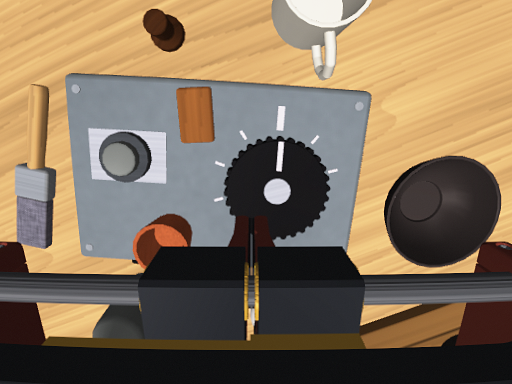

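The pointer (280,155) is in line with the long mark (281,118), so the dial sits at the mark. Now to the button.

>>> {"method": "step_arm", "body": {
  "increments": [
    {"travel": [-1.8, -2.5, 0], "rot": [0, 0, 0], "jaw": 1},
    {"travel": [-1.8, -2.5, 0], "rot": [0, 0, 0], "jaw": 1},
    {"travel": [-1.8, -2.5, 0], "rot": [0, 0, 0], "jaw": 1},
    {"travel": [-1.9, -2.6, -1], "rot": [0, 0, 0], "jaw": 1},
    {"travel": [0, 0, -3], "rot": [0, 0, 0], "jaw": 1},
    {"travel": [0, 0, -2.4], "rot": [0, 0, 0], "jaw": 1},
    {"travel": [0, 0, 0], "rot": [0, 0, 0], "jaw": 1},
    {"travel": [0, 0, 0], "rot": [0, 0, 0], "jaw": 1}
  ]
}}

```text
clock: 10.25
position: [0.4906, -0.0521, 0.1413]
orientation: [[-0.927, 0.375, 0.001], [0.375, 0.927, -0.0], [-0.001, 0.0, -1.0]]
contact_force: [0.0, 0.2, -0.1]
grip_width: 0.0006
grasp_force: 0.0
```

Run:
```python
from h import *
s=optics.snapshot("side");im=s["color"][190:290,190:310]
cv2.imwrite("pics/s2.png",cv2.cvtColor(cv2.resize(im,None,fx=5,fy=5,interpolation=2),cv2.COLOR_RGB2BGR))
```

```text
(no output)
```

View pics/s2.png

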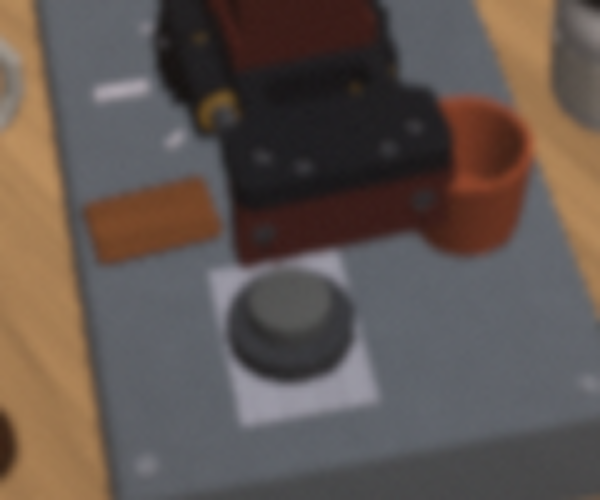

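The side crop shows the gripper body hovering over the button at crop pixel (290,300), clear of the pot and the rib. The finger is hidden behind the body. I'll descend carefully.

>>> {"method": "step_arm", "body": {
  "increments": [
    {"travel": [0, 0, -1], "rot": [0, 0, 0], "jaw": 1},
    {"travel": [0, 0, -0.8], "rot": [0, 0, 0], "jaw": 1},
    {"travel": [0, 0, 0], "rot": [0, 0, 0], "jaw": 1},
    {"travel": [0, 0, 0], "rot": [0, 0, 0], "jaw": 1}
  ]
}}

```text
clock: 10.8
position: [0.4902, -0.0522, 0.1221]
orientation: [[-0.927, 0.376, -0.0], [0.376, 0.927, 0.0], [0.0, -0.0, -1.0]]
contact_force: [-0.6, -0.1, 0.0]
grip_width: 0.0006
grasp_force: 0.0
```

>>> {"method": "step_arm", "body": {
  "increments": [
    {"travel": [0, 0, -0.4], "rot": [0, 0, 0], "jaw": 1},
    {"travel": [0, 0, -0.4], "rot": [0, 0, 0], "jaw": 1},
    {"travel": [0, 0, 0], "rot": [0, 0, 0], "jaw": 1}
  ]
}}

```text
clock: 11.18
position: [0.49, -0.0522, 0.1136]
orientation: [[-0.927, 0.376, -0.001], [0.376, 0.927, 0.0], [0.001, -0.0, -1.0]]
contact_force: [0.2, 0.2, -0.1]
grip_width: 0.0004
grasp_force: 0.0
```

>>> {"method": "step_arm", "body": {
  "increments": [
    {"travel": [0, 0, -0.4], "rot": [0, 0, 0], "jaw": 1},
    {"travel": [0, 0, 0], "rot": [0, 0, 0], "jaw": 1}
  ]
}}

```text
clock: 11.42
position: [0.4903, -0.0522, 0.1101]
orientation: [[-0.927, 0.376, 0.0], [0.376, 0.927, -0.0], [-0.0, 0.0, -1.0]]
contact_force: [0.2, -0.0, 1.5]
grip_width: 0.0004
grasp_force: 0.7
```

>>> {"method": "step_arm", "body": {
  "increments": [
    {"travel": [0, 0, -0.3], "rot": [0, 0, 0], "jaw": 1},
    {"travel": [0, 0, -0.2], "rot": [0, 0, 0], "jaw": 1},
    {"travel": [0, 0, 0], "rot": [0, 0, 0], "jaw": 1},
    {"travel": [0, 0, 0], "rot": [0, 0, 0], "jaw": 1}
  ]
}}

```text
clock: 11.92
position: [0.4904, -0.0522, 0.1055]
orientation: [[-0.927, 0.376, 0.001], [0.376, 0.927, -0.0], [-0.001, 0.0, -1.0]]
contact_force: [-0.4, 0.4, 3.9]
grip_width: 0.0007
grasp_force: 2.1
```

>>> {"method": "step_arm", "body": {
  "increments": [
    {"travel": [0, 0, -0.15], "rot": [0, 0, 0], "jaw": 1},
    {"travel": [0, 0, 0], "rot": [0, 0, 0], "jaw": 1},
    {"travel": [0, 0, 0], "rot": [0, 0, 0], "jaw": 1}
  ]
}}

```text
clock: 12.3
position: [0.4904, -0.0522, 0.1043]
orientation: [[-0.927, 0.376, 0.001], [0.376, 0.927, -0.0], [-0.001, 0.0, -1.0]]
contact_force: [-1.1, 0.1, 7.7]
grip_width: 0.0003
grasp_force: 3.4
```

Force is 7.7 N, near the bottom stop. I'll press 1 mm further, then release.

>>> {"method": "step_arm", "body": {
  "increments": [
    {"travel": [0, 0, -0.1], "rot": [0, 0, 0], "jaw": 1},
    {"travel": [0, 0, 0], "rot": [0, 0, 0], "jaw": 1},
    {"travel": [0, 0, 0], "rot": [0, 0, 0], "jaw": 1}
  ]
}}

```text
clock: 12.68
position: [0.4904, -0.0523, 0.1042]
orientation: [[-0.927, 0.376, 0.001], [0.376, 0.927, -0.0], [-0.001, 0.0, -1.0]]
contact_force: [-4.0, 1.3, 11.4]
grip_width: 0.0006
grasp_force: 5.5
```

>>> {"method": "step_arm", "body": {
  "increments": [
    {"travel": [0, 0, 1], "rot": [0, 0, 0], "jaw": 1},
    {"travel": [0, 0, 3], "rot": [0, 0, 0], "jaw": 1},
    {"travel": [0, 0, 4], "rot": [0, 0, 0], "jaw": 1},
    {"travel": [1, 1, 4], "rot": [0, 0, 0], "jaw": 1},
    {"travel": [2, 2, 2], "rot": [0, 0, 0], "jaw": 1},
    {"travel": [2, 2, 0], "rot": [0, 0, 0], "jaw": 1},
    {"travel": [0, 0, 0], "rot": [0, 0, 0], "jaw": 1},
    {"travel": [0, 0, 0], "rot": [0, 0, 0], "jaw": 1}
  ]
}}

```text
clock: 13.68
position: [0.5397, -0.0025, 0.2416]
orientation: [[-0.927, 0.375, -0.002], [0.375, 0.927, -0.0], [0.002, -0.001, -1.0]]
contact_force: [-0.7, 0.5, 0.2]
grip_width: 0.0004
grasp_force: 0.0
```

```bash
python3 look.py w5
```

```text
[0.475  0.0239 0.3806]
dial_top 0.92 [328.6 182.6] [0.5706 0.0717 0.09  ]
speed_mark 0.83 [329.2 120.6] [0.5142 0.0975 0.066 ]
speed_mark 0.68 [189.8 153.4] [ 0.4906 -0.0545  0.066 ]
start_top 0.56 [185.  155.8] [ 0.49   -0.0554  0.085 ]
start_top 0.19 [346.5  26.8] [0.436  0.1359 0.085 ]
pinch_pot 0.82 [229.9 220.7] [ 0.5788 -0.0446  0.066 ]
wood_rib 0.58 [256.5 113.3] [0.4785 0.0286 0.066 ]
wood_rib 0.56 [328.6 182.2] [0.578  0.0758 0.066 ]
13.975 [ 0.5399 -0.0026  0.2427] [[-0.9265  0.3762  0.0001]
 [ 0.3762  0.9265 -0.0001]
 [-0.0001 -0.     -1.    ]] [ 0.4878 -0.0425  0.1856] 0.00044678971883152686
```

View pics/w5.png

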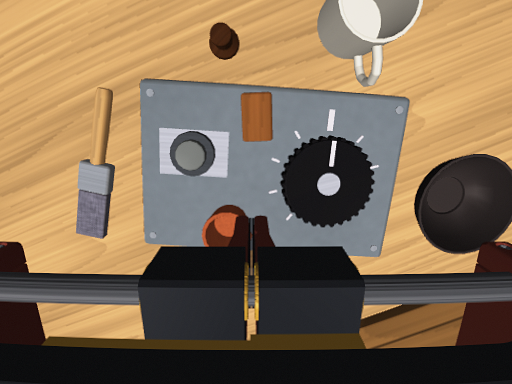

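The pointer (333,152) is still at the long mark (332,120), the button (190,155) is up again, and the rib and pot are where they were. The press reached its stop: force rose to 11.4 N with no further travel.

```bash
python3 -c "
from workcell import arm
print(arm.finish_job())"
```

```text
the job is handed in; nothing more can be done
None
```

I turned the dial two detents clockwise onto the long mark, pressed the start button to its stop and let it go, and handed the job in at about 14 s; in the last picture the dial was still at the mark, the button was up, and nothing visible had shifted, but the hand-in returned no verdict.

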